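# Load the work rack in reverse order

### The arm

A 6-joint arm with a two-finger parallel gripper is mounted at the origin on a cart in front of the work surface, level with it; the furniture and walls round the work are solid. World frame = base frame: x ahead of the robot, y to its left, z up, the work surface at z = 0. Lengths are in m, angles in rad, forces in N, time in s.
With the tool pointing down it reaches from about 0.35 to 0.775 m from the base axis. Payload 5.5 kg.
Tool frame: the origin (TCP) lies at the very end of the fingers, on their centre line; the grasp point (between the pads) lies 19 mm behind it; z points along the fingers, x is the direction in which the jaws open and shut, and the axes are right-handed (so a half turn about z gives the same grasp; the last joint's range is limited). The gripper opens to 85 mm and grips with 20 to 120 N. Pads are 22 mm wide; open, the fingers measure 114 mm over their backs; the gripper's body (76 mm by 85 mm) begins 54 mm behind the grasp point. The pads swing forward as they close: fully open they stand 13 mm farther back than shut.
Start: joints at [1.066, 0.313, 0.046, 1.304, 0, 1.431], TCP at [0.205, 0.537, 0.231] pointing down, gripper open.
Joint ranges: [-2.76, 2.76], [-0.86, 1.69], [-1.03, 1.26], [-2.2, 2.34], [-1.47, 1.5], [-3.14, 3.14]. Speed limits (rad/s): [2.57, 2.57, 3.14, 3.14, 3.14, 3.14].

### API

Orientations are given as a unit quaternion [w, x, y, z].
In Python, from workcell import env gives the robot as it stands.
- The arm moves only by the shell command python3 -m inch 'ROWS' [FORCE]. ROWS is JSON, a list of rows, each a list of 7 numbers: the turn, a rotation vector about the tool's x, y, z each as a share of 8 degrees, from -1 to 1, then the shift along the tool's x, y, z each as a share of 0.05 m, from -1 to 1, then the closure, from 0 (fully open) to 1 (shut). A call has 1 to 12 rows; each row shifts and turns the commanded pose from where the row before left it, along the tool's axes as they then stand; what a row does not reach is not made up. A row lasts 1/10 s, in which the tool goes at most 50 mm and 8.59 degrees, less where a joint would pass 70% of its speed; a pose out of reach is approached as far as the arm can. A call with a number of a shift or a turn outside -1 to 1 is refused whole. A call with a gripper value outside its range is refused whole. The fingers move at their own pace and stop on an object; FORCE is the grip in N (left out, the last holds). Time passes only in rows, so rows that do not move let the fingers close. It gives the time, the measured TCP pose, the force and the opening at its end, in the units of the state.
- env.get_state(): the state, without advancing time (a new reading comes with each control period).
- env.read_camera(name): name is "scene" or "side" or "wrist"; returns the picture (384x512x3 uint8, red, green, blue); there is no depth.
- env.calibration(name): a dict with "fx", "fy", "cx", "cy" (pixels), "rvec" (rotation vector, rad) and "tvec" (3), from world to camera coordinates, as OpenCV has them; the wrist camera has in their place "hand_eye" (4x4, takes a point from camera to tool coordinates, whose origin is the TCP and whose axes are the tool frame's). Camera axes: x right, y down, z forward; pixel columns grow to the right and rows downward; lengths in m; the calibration is good to about 2 mm. A picture is of the moment at which its call begins: read the wrist's pose just before it. calibration takes no time and is no camera call.
- env.hand_in(): hands the job in, once; it reports no verdict.
The state is a dict: "clock": time; "joint_pos": joint angles; "qvel": joint speeds; "tau": joint torques, N m; "tcp_pos": TCP position; "orientation": TCP orientation; "wrist_force": force on the tool from outside, world axes, zero at the start; "ft_torque": the same for the moment, N m; "finger_gap": finger opening in m.
Only numpy, scipy, OpenCV 4.12 (cv2) and the standard library are available. Lean on these libraries where they do the work, as an engineer would, in place of code of your own. Each camera call takes 0.05 s, during which the arm holds its last target.

### The job

Move the three capped vials and the dropper bottle from the grey storage rack to the green work rack, in reverse order: the one nearest the red end of the grey rack goes to the bay farthest from the red end of the green rack, the next one to the bay before it, and so on, one to a bay. Stand each upright on the floor of its bay, and never let any of them, or the glass bottle behind, fall over.

Things in the scene. Friction and masses are not known exactly. Their poses are not given: they have to be found in the camera images.
- yellow_vial_center (a point): small clear serum vial with a yellow cap, 22 mm diameter, 44 mm tall, 18 g (varies +-30 %). Its body is 22 mm wide from the underside to 34 mm up; the cap above that is 18 mm wide. The point is its centre, 22 mm above its underside; z points up along it.
- blue_vial_center (a point): small clear serum vial with a blue cap, 22 mm diameter, 44 mm tall, 18 g (varies +-30 %). Its body is 22 mm wide from the underside to 34 mm up; the cap above that is 18 mm wide. The point is its centre, 22 mm above its underside; z points up along it.
- white_vial_center (a point): small clear serum vial with a white cap, 22 mm diameter, 44 mm tall, 18 g (varies +-30 %). Its body is 22 mm wide from the underside to 34 mm up; the cap above that is 18 mm wide. The point is its centre, 22 mm above its underside; z points up along it.
- dropper_center (a point): amber dropper bottle with a black pipette cap, 76 mm tall, 50 g (varies +-30 %); body 29 mm diameter from the underside to 45 mm up, narrower above. The point is its centre, 38 mm above its underside; z points up along it.
- storage_rack: grey low rack, fixed, 54 x 240 mm: the start. Four bays, 46 x 46 mm inside, in a row along its y axis at y = +75, +25, -25, -75 mm (x = 0). Floor 3 mm and tops of the 4 mm walls 9 mm above the bench. A red tab marks the +y end. Origin: centre of its underside, at bench height; z up. The row runs left to right as the robot sees it, turned up to 0.35 rad, red end left.
- work_rack: green low rack, fixed: the goal. Same shape and size as the grey one (bays at y = +75, +25, -25, -75 mm, 46 x 46 mm inside; floor 3 mm, wall tops 9 mm above the bench; red tab at the +y end, on the left; turned up to 0.35 rad), bays empty. Origin: centre of its underside; z up. It stands beside the grey rack, to its left or right.
- yellow_tile: yellow square tile with a grey disc in its middle, 42 x 42 x 2 mm, fixed on the floor of one bay of the grey rack, sides along the rack's; the yellow-capped vial stands on it at the start, within 3 mm of its middle. It stays there and so shows which bay that one came from. Origin: centre of its underside.
- blue_tile: blue square tile with a grey disc in its middle, 42 x 42 x 2 mm, fixed on the floor of one bay of the grey rack, sides along the rack's; the blue-capped vial stands on it at the start, within 3 mm of its middle. It stays there and so shows which bay that one came from. Origin: centre of its underside.
- white_tile: white square tile with a grey disc in its middle, 42 x 42 x 2 mm, fixed on the floor of one bay of the grey rack, sides along the rack's; the white-capped vial stands on it at the start, within 3 mm of its middle. It stays there and so shows which bay that one came from. Origin: centre of its underside.
- dropper_tile: black square tile with a grey disc in its middle, 42 x 42 x 2 mm, fixed on the floor of one bay of the grey rack, sides along the rack's; the dropper bottle stands on it at the start, within 3 mm of its middle. It stays there and so shows which bay that one came from. Origin: centre of its underside.
- bottle: bystander: glass infusion bottle with a label and a tan cap, 61 mm diameter, 136 mm tall, loose, upright, farther off behind the racks. Origin: centre of its underside; z up.
Things that resemble listed ones, but are neither listed nor needed, are in the scene too. What is shaped like the part that bears white_vial_center but orange is not meant.

How it is judged:
By the outcome, as a careful person would: the job done as asked, in the order asked, and still so for the second after the job is handed in, with the robot touching nothing.
It also fails if it takes over 99 s, if anything falls off the work surface, if the arm or the gripper's body presses on something with over 40 N, if the wrist force passes 120 N, or if a joint passes its speed limit or range.

## Working session

There is one attempt and no reset: what is moved stays moved. The work goes in short steps, Python scripts to look and compute and a shell command to move; the robot and the scene stay as the last step left them, time stands still between calls to the robot, and variables do not carry over. Pictures are saved under pics/ and viewed, and the job is handed in when it is done.

```bash
ls; mkdir -p pics
python3 - <<'E'
from workcell import env
import cv2
for n in ["scene","side","wrist"]:
    im=env.read_camera(n); cv2.imwrite(f"pics/{n}0.png",im[:,:,::-1])
    print(n,env.calibration(n))
print(env.get_state())
E
```

```text
pics
scene {'fx': 354.2946486656066, 'fy': 354.2946486656066, 'cx': 251.6928980912315, 'cy': 198.09700435988105, 'rvec': array([ 2.04546958, -0.98888975,  0.51481413]), 'tvec': array([-0.38239918,  0.34332136,  0.5091559 ])}
side {'fx': 453.0779019306608, 'fy': 453.0779019306608, 'cx': 254.4728443865673, 'cy': 196.84335535167517, 'rvec': array([ 2.19556316, -0.47832051,  0.21433207]), 'tvec': array([-0.57833252,  0.19120013,  0.75899447])}
wrist {'fx': 331.57989925166123, 'fy': 331.57989925166123, 'cx': 257.9855092494941, 'cy': 189.00897200363744, 'hand_eye': array([[ 9.99999957e-01,  2.85926632e-04, -7.02568014e-05,
        -1.72350277e-04],
       [-2.56154957e-04,  9.62518567e-01,  2.71215675e-01,
        -6.74204579e-02],
       [ 1.45171260e-04, -2.71215645e-01,  9.62518599e-01,
        -1.42190743e-01],
       [ 0.00000000e+00,  0.00000000e+00,  0.00000000e+00,
         1.00000000e+00]])}
{'clock': 0.15, 'joint_pos': array([1.06638533e+00, 3.13862517e-01, 4.52232374e-02, 1.30359711e+00,
       3.06495510e-05, 1.43118744e+00]), 'qvel': array([-0.00087917, -0.00068145,  0.00366812, -0.00031403,  0.00121907,
        0.0005948 ]), 'tau': array([ 1.41772547e-03, -4.81064343e+01,  2.98816305e+01,  1.39795861e-02,
       -1.64409012e-04,  9.31182342e-06]), 'tcp_pos': array([0.20495517, 0.53681662, 0.23058718]), 'orientation': array([ 3.08132200e-04,  8.23639410e-01,  5.67113395e-01, -6.50949255e-04]), 'wrist_force': array([ 0.6530231 ,  0.51074498, -0.76921297]), 'ft_torque': array([-0.02996566,  0.0400576 ,  0.05843931]), 'finger_gap': 0.08507340304455172}
```

View pics/scene0.png

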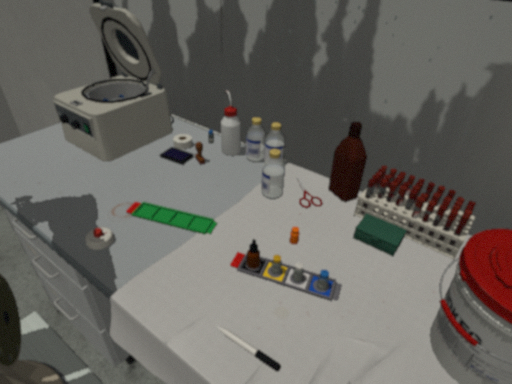

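View pics/side0.png

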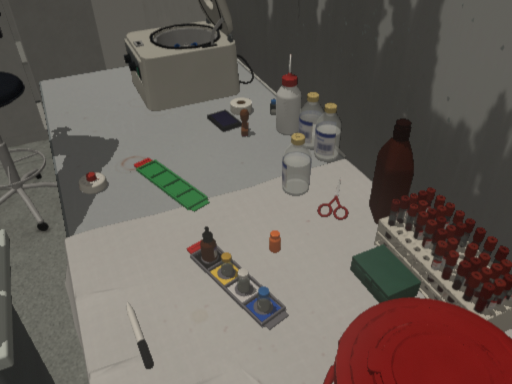

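View pics/wrist0.png

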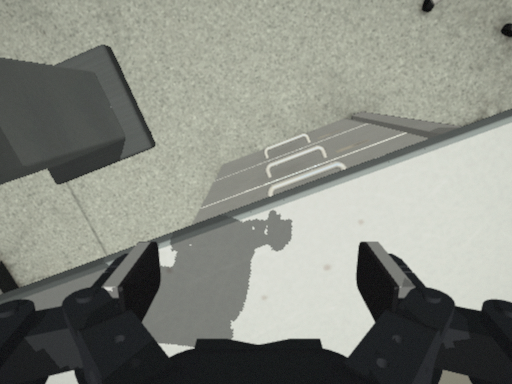

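The scene view shows the grey rack at (235–338, 255–295). From the red end it holds the dropper (254,255), yellow (277,265), white (298,272) and blue (321,282). The green rack is empty, at (130–215, 205–230), with its red tab at the left. The orange vial at (295,235) is the decoy. I'll enlarge crops to confirm this and measure.

Run:
```python
import cv2
for n,b in [("scene",(225,225,125,80)),("scene",(105,190,120,55)),("side",(175,215,120,110)),("side",(115,145,105,75))]:
    im=cv2.imread(f"pics/{n}0.png"); x,y,w,h=b
    c=im[y:y+h,x:x+w]; s=5
    c=cv2.resize(c,None,fx=s,fy=s,interpolation=cv2.INTER_CUBIC)
    for k in range(0,w,10): cv2.putText(c,str(x+k),(k*s,8),0,.3,(0,0,255),1); cv2.line(c,(k*s,8),(k*s,12),(0,0,255),1)
    for k in range(0,h,10): cv2.putText(c,str(y+k),(0,k*s+4),0,.3,(0,0,255),1)
    cv2.imwrite(f"pics/crop_{n}_{x}.png",c)
```

```text
(no output)
```

View pics/crop_scene_225.png

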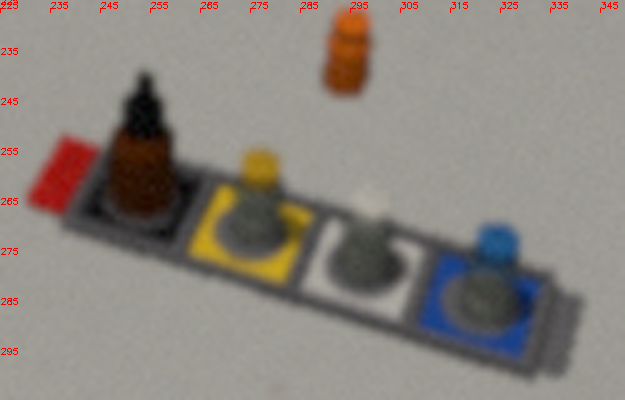

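View pics/crop_scene_105.png

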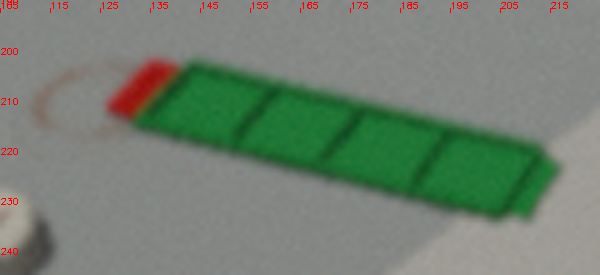

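View pics/crop_side_175.png

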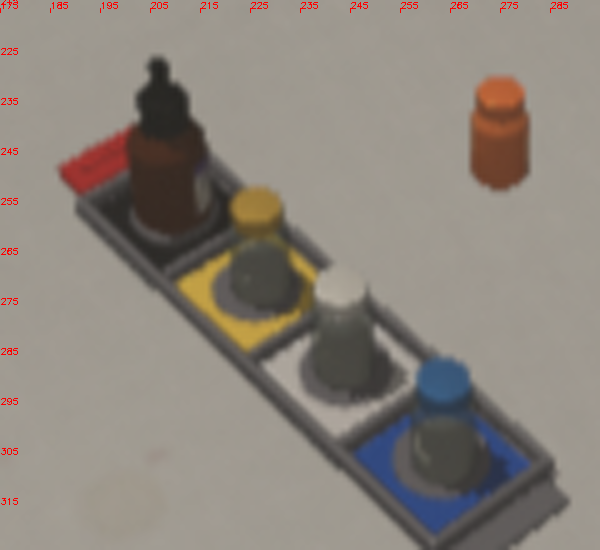

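View pics/crop_side_115.png

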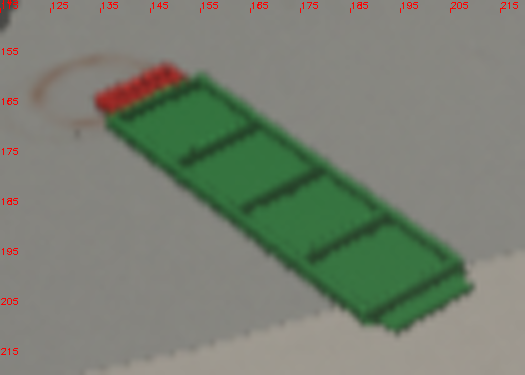

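The crops confirm it: from the red end the grey bays hold dropper, yellow, white, blue, on black, yellow, white and blue tiles. The orange one at scene (295,235) stands outside the rack, so it's the decoy. Next I'll fit the rack poses from the wall-block corners.

```bash
cat > h.py <<'E'
import numpy as np, cv2
from workcell import env
from scipy.optimize import least_squares
from scipy.spatial.transform import Rotation as R
def proj(n,P,st=None):
    c=env.calibration(n); K=np.array([[c['fx'],0,c['cx']],[0,c['fy'],c['cy']],[0,0,1.]])
    P=np.asarray(P,float).reshape(-1,3)
    if n=='wrist':
        q=st['orientation']; Rt=R.from_quat([q[1],q[2],q[3],q[0]]).as_matrix()
        T=np.eye(4);T[:3,:3]=Rt;T[:3,3]=st['tcp_pos']; W=np.linalg.inv(T@c['hand_eye'])
        Q=(W[:3,:3]@P.T).T+W[:3,3]
        p=Q@K.T; return p[:,:2]/p[:,2:]
    return cv2.projectPoints(P,c['rvec'],c['tvec'],K,None)[0].reshape(-1,2)
def rack(p,L):
    L=np.asarray(L,float).reshape(-1,3);c,s=np.cos(p[2]),np.sin(p[2])
    return np.c_[p[0]+c*L[:,0]-s*L[:,1],p[1]+s*L[:,0]+c*L[:,1],L[:,2]]
E
python3 - <<'E'
from h import *
C=[(-.027,.102,.009),(.027,.102,.009),(.027,-.102,.009),(-.027,-.102,.009)]
D={'grey':{'scene':[(237,269),(246,255.4),(335.4,279),(331.6,300)],'side':[(190.6,255.5),(218,245),(285.4,306.5),(262,324)]},
'green':{'scene':[(131.6,214.),(143,202.6),(215,219.4),(205,233.)],'side':[(136.6,169.),(155.6,160),(207.6,198),(189.4,209)]}}
def px(p): return rack(p,C)
for k,d in D.items():
    for sel in (['scene'],['side'],['scene','side']):
        f=lambda p:np.concatenate([(proj(n,rack(p,C))-d[n]).ravel() for n in sel])
        r=least_squares(f,[.55,0.1,0],loss='soft_l1'); print(k,sel,r.x.round(4),f(r.x).round(1))
    p=r.x
    print([rack(p,[(0,y,0)])[0].round(4) for y in(.075,.025,-.025,-.075)])
E
```

```text
grey ['scene'] [ 0.5157 -0.1749  0.2931] [-0.6  0.8 -0.2 -2.7  1.1  0.5 -0.  -0.5]
grey ['side'] [ 0.5208 -0.173   0.2712] [ 0.  -1.1 -3.8 -3.7  1.6  0.5 -0.   0.9]
grey ['scene', 'side'] [ 0.5185 -0.1738  0.2842] [-0.1 -0.5  0.4 -3.8  1.2 -0.2 -0.1 -1.3 -1.5  0.  -5.4 -2.9  1.   0.8
 -0.4  1.5]
[array([ 0.4974, -0.1018,  0.    ]), array([ 0.5115, -0.1498,  0.    ]), array([ 0.5255, -0.1978,  0.    ]), array([ 0.5395, -0.2458,  0.    ])]
green ['scene'] [0.4936 0.1504 0.3341] [-0.2  0.4  0.2 -0.6 -0.5 -0.1  0.4  0.2]
green ['side'] [0.4966 0.1516 0.3316] [-0.3  0.   0.2  0.1  1.2 -0.2 -0.9  0. ]
green ['scene', 'side'] [0.4954 0.1514 0.3306] [ 0.2 -0.2  0.6 -1.1 -0.4 -0.5  0.5 -0.3 -0.8  0.2 -0.3  0.3  0.6  0.
 -1.5  0.2]
[array([0.471 , 0.2223, 0.    ]), array([0.4872, 0.175 , 0.    ]), array([0.5035, 0.1278, 0.    ]), array([0.5197, 0.0805, 0.    ])]
```

```bash
cat >> h.py <<'E'
def go(x,y,z,yaw,st=None):
    """print turn/shift needed (units of rows) in tool axes: full turn about z first, then shift"""
    st=st or env.get_state(); q=st['orientation']; Rt=R.from_quat([q[1],q[2],q[3],q[0]])
    cy,sy=np.cos(yaw),np.sin(yaw)
    Rg=R.from_matrix(np.array([[cy,sy,0],[sy,-cy,0],[0,0,-1.]]))
    rv=(Rt.inv()*Rg).as_rotvec()
    print('turn units',(np.degrees(rv)/8).round(3),' shift units (after turn)',(Rg.inv().apply(np.array([x,y,z])-st['tcp_pos'])/.05).round(3), 'tcp',st['tcp_pos'].round(4),'gap',round(st['finger_gap'],4),'t',round(st['clock'],2))
def snap(n,name,box=None,s=1,pts=None):
    st=env.get_state(); im=env.read_camera(n)[:,:,::-1].copy()
    if box: x,y,w,h=box; im=im[y:y+h,x:x+w]
    else: x=y=0
    im=cv2.resize(im,None,fx=s,fy=s,interpolation=cv2.INTER_CUBIC)
    for P in (pts or []):
        for u in proj(n,P,st): cv2.drawMarker(im,tuple(int(v) for v in ((u[0]-x+.5)*s,(u[1]-y+.5)*s)),(255,0,255),0,8,1)
    cv2.imwrite(f"pics/{name}.png",im); return st
E
python3 -c "
from h import *
go(.525,.05,.23,.284)"
```

```text
turn units [3.000e-03 1.000e-02 6.603e+00]  shift units (after turn) [ 3.416 11.14   0.012] tcp [0.205  0.5368 0.2306] gap 0.0851 t 0.15
```

```bash
python3 -m inch '[[0,0,0.94,0,0,0,0],[0,0,0.94,0,0,0,0],[0,0,0.94,0,0,0,0],[0,0,0.94,0,0,0,0],[0,0,0.94,0,0,0,0],[0,0,0.95,0,0,0,0],[0,0,0.95,0,0,0,0]]' 40; python3 -m inch '[[0,0,0,0.2,0.7,0,0],[0,0,0,0.2,0.7,0,0],[0,0,0,0.2,0.7,0,0],[0,0,0,0.2,0.7,0,0],[0,0,0,0.2,0.7,0,0],[0,0,0,0.2,0.7,0,0],[0,0,0,0.2,0.7,0,0],[0,0,0,0.2,0.7,0,0],[0,0,0,0.2,0.7,0,0],[0,0,0,0.2,0.7,0,0],[0,0,0,0.2,0.7,0,0],[0,0,0,0.2,0.7,0,0]]'; python3 -m inch '[[0,0,0,0.25,0.7,0,0],[0,0,0,0.25,0.7,0,0],[0,0,0,0.25,0.7,0,0],[0,0,0,0.25,0.64,0,0],[0,0,0,0,0,0,0],[0,0,0,0,0,0,0]]'
python3 -c "
from h import *
go(.525,.05,.23,.284)
snap('wrist','w1')"
```

```text
clock: 0.85
tcp_pos: [0.205, 0.537, 0.231]
orientation: [0.0, 0.99, 0.139, -0.0]
wrist_force: [-0.1, 0.3, -0.7]
finger_gap: 0.0852
clock: 2.05
tcp_pos: [0.4386, 0.1663, 0.2312]
orientation: [-0.0, 0.99, 0.142, -0.0]
wrist_force: [0.5, -0.0, 0.5]
finger_gap: 0.0856
clock: 2.65
tcp_pos: [0.5245, 0.0497, 0.2307]
orientation: [-0.0, 0.99, 0.141, -0.001]
wrist_force: [-0.3, 0.5, 0.6]
finger_gap: 0.0855
turn units [-0.006  0.009 -0.009]  shift units (after turn) [ 0.012 -0.002  0.013] tcp [0.5245 0.0497 0.2307] gap 0.0855 t 2.65
```

View pics/w1.png

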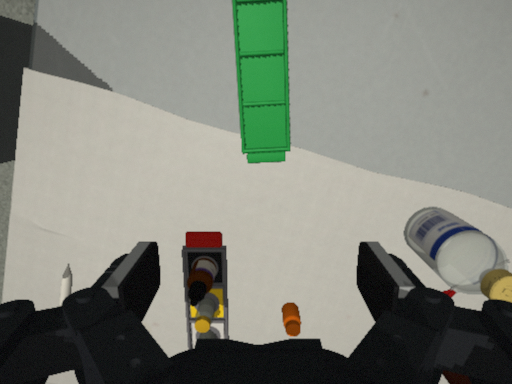

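The wrist view shows the green rack's lower three bays at (235–290, 0–160) and the dropper and yellow vial at (205,275) and (205,315). The bystander bottle is clear of the path at (450,245). I'll overlay the model and refine.

Run:
```python
from h import *
g=[.4954,.1514,.3306]; r=[.5185,-.1738,.2842]
C=[(-.027,-.102,.009),(.027,-.102,.009),(-.023,-.098,.009),(.023,-.098,.009),(-.023,-.052,.009),(.023,-.052,.009),(-.023,-.002,.009),(.023,-.002,.009)]
snap('wrist','w2',(225,0,80,170),4.5,[rack(g,C)])
C2=[(-.027,.102,.009),(.027,.102,.009),(-.023,.098,.009),(.023,.098,.009)]
snap('wrist','w3',(160,220,100,130),5,[rack(r,C2)])
```

```text
(no output)
```

View pics/w2.png

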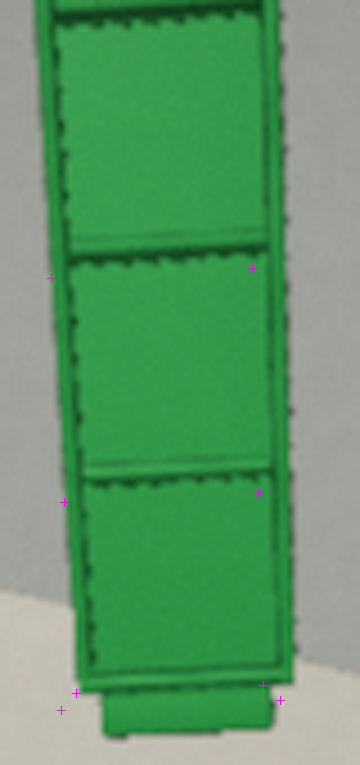

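View pics/w3.png

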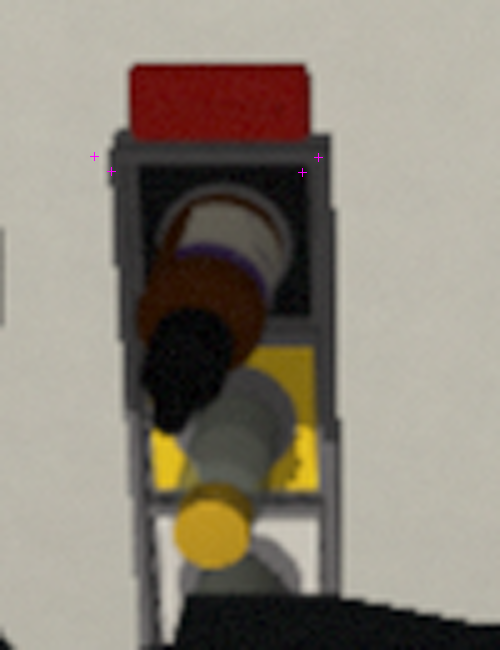

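Run:
```python
from h import *
def ground(n,u,z=0):
    c=env.calibration(n);Rm=cv2.Rodrigues(c['rvec'])[0];o=-Rm.T@c['tvec'];d=Rm.T@np.array([(u[0]-c['cx'])/c['fx'],(u[1]-c['cy'])/c['fy'],1]);return (o+d*(z-o[2])/d[2])[:2].round(3)
for k,u in dict(bottle=(272,195),amber=(347,196),tuber=(358,215),tubefar=(455,250),spongeL=(355,236),spongeR=(398,252),scissor=(310,205),bucketL=(432,345),orange=(294,242)).items(): print(k,ground('scene',u))
go(.541,-.241,.12,.284)
```

```text
bottle [0.737 0.017]
amber [ 0.866 -0.148]
tuber [ 0.808 -0.207]
tubefar [ 0.833 -0.439]
spongeL [ 0.729 -0.236]
spongeR [ 0.742 -0.337]
scissor [ 0.765 -0.089]
bucketL [ 0.551 -0.466]
orange [ 0.618 -0.131]
turn units [-0.004  0.004  0.011]  shift units (after turn) [-1.307  5.705  2.224] tcp [0.5238 0.0511 0.2312] gap 0.0854 t 2.8
```

```bash
python3 -m inch '[[0,0,0,-0.16,0.7,0,0],[0,0,0,-0.16,0.7,0,0],[0,0,0,-0.16,0.7,0,0],[0,0,0,-0.16,0.7,0,0],[0,0,0,-0.16,0.7,0,0],[0,0,0,-0.16,0.7,0,0],[0,0,0,-0.16,0.7,0,0],[0,0,0,-0.19,0.8,0,0],[0,0,0,0,0,0.7,0],[0,0,0,0,0,0.7,0],[0,0,0,0,0,0.8,0],[0,0,0,0,0,0,0]]'
python3 - <<'E'
from h import *
st=env.get_state();go(.541,-.241,.12,.284)
q=st['orientation']; Rt=R.from_quat([q[1],q[2],q[3],q[0]])
tips=Rt.apply([[.0425,0,-.013],[-.0425,0,-.013],[0,0,0]])+st['tcp_pos']
bl=[[.541,-.241,.049],[.5395,-.2458,.049]]
snap('side','s4',(190,190,160,150),5,[tips,bl]); snap('scene','c4',(230,200,150,110),5,[tips,bl]); snap('wrist','w4',None,1.5,[bl,[[.541,-.241,.005]]])
E
```

```text
clock: 4.0
tcp_pos: [0.538, -0.2382, 0.116]
orientation: [-0.004, 0.99, 0.142, -0.004]
wrist_force: [-0.3, 0.6, 0.4]
finger_gap: 0.0852
turn units [-0.058  0.051  0.013]  shift units (after turn) [ 0.042  0.071 -0.08 ] tcp [ 0.538  -0.2382  0.116 ] gap 0.0852 t 4.0
```

View pics/s4.png

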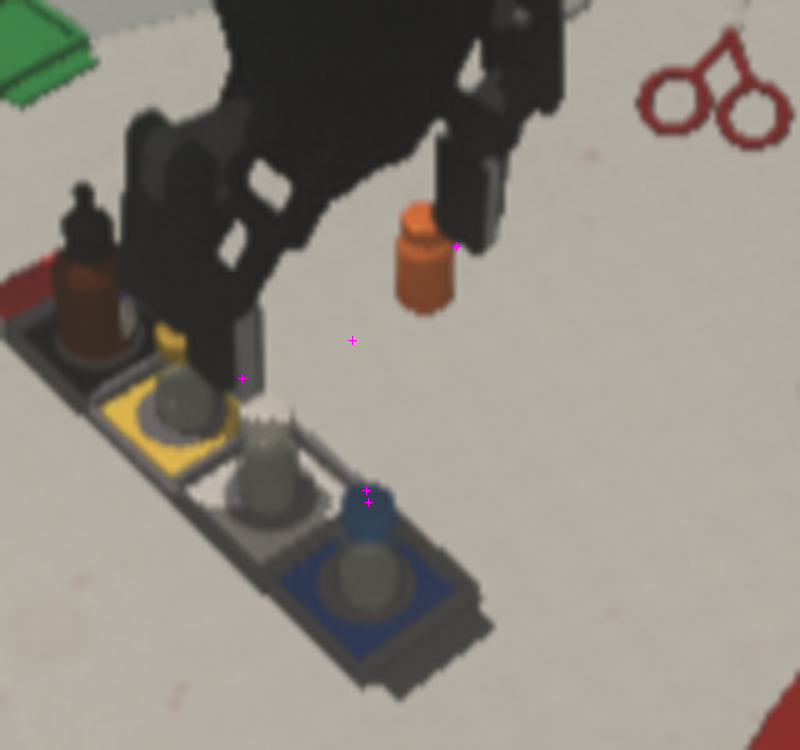

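View pics/c4.png

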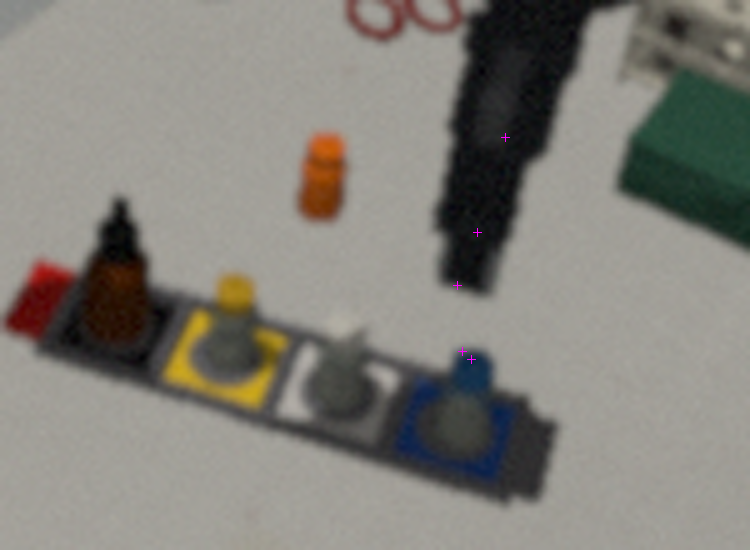

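View pics/w4.png

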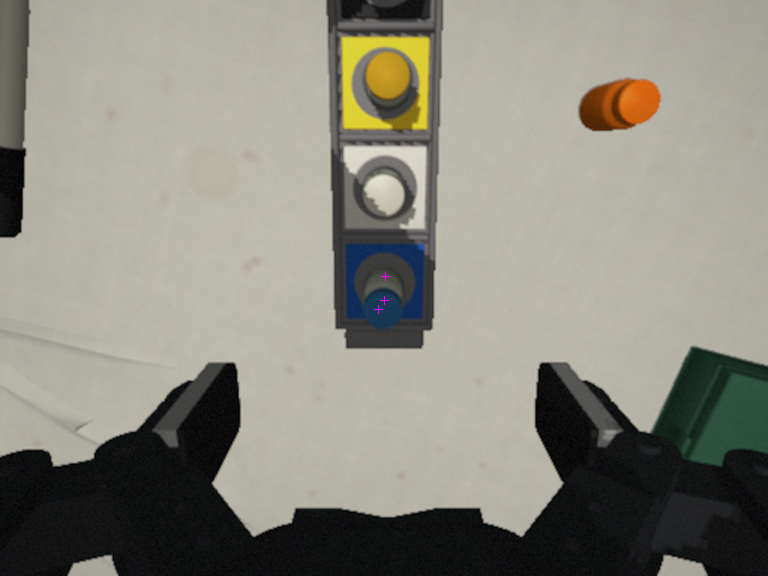

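In the wrist view, at 1.5x, the blue cap sits at (383,307) and the blue-tile disc at (385,283). The model was at (384,300) and (385,276), so the vial is about 3 mm further along tool y. The fingers project correctly in the side and scene views. Now descend on blue.

```bash
python3 -c "
from h import *
go(.5417,-.2435,.014,.284)"
```

```text
turn units [ 0.009 -0.009  0.012]  shift units (after turn) [-0.031  0.038  2.183] tcp [ 0.5426 -0.2412  0.1231] gap 0.0858 t 4.15
```

```bash
python3 -m inch '[[0,0,0,-0.03,0.04,0.4,0],[0,0,0,0,0,0.4,0],[0,0,0,0,0,0.4,0],[0,0,0,0,0,0.4,0],[0,0,0,0,0,0.4,0],[0,0,0,0,0,0.18,0],[0,0,0,0,0,0,0],[0,0,0,0,0,0,0]]'
python3 - <<'E'
from h import *
go(.5417,-.2435,.014,.284)
snap('wrist','w5'); snap('side','s5',(190,190,160,150),4)
E
```

```text
clock: 4.95
tcp_pos: [0.5422, -0.2445, 0.0141]
orientation: [0.001, 0.99, 0.142, 0.001]
wrist_force: [1.2, -0.4, 0.2]
finger_gap: 0.0854
turn units [ 0.014 -0.014  0.006]  shift units (after turn) [-0.004 -0.022  0.001] tcp [ 0.5422 -0.2445  0.0141] gap 0.0854 t 4.95
```

View pics/w5.png

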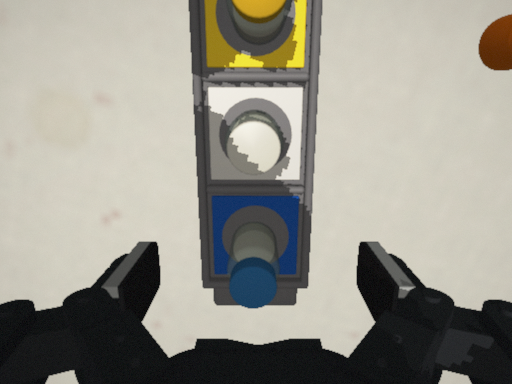

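View pics/s5.png

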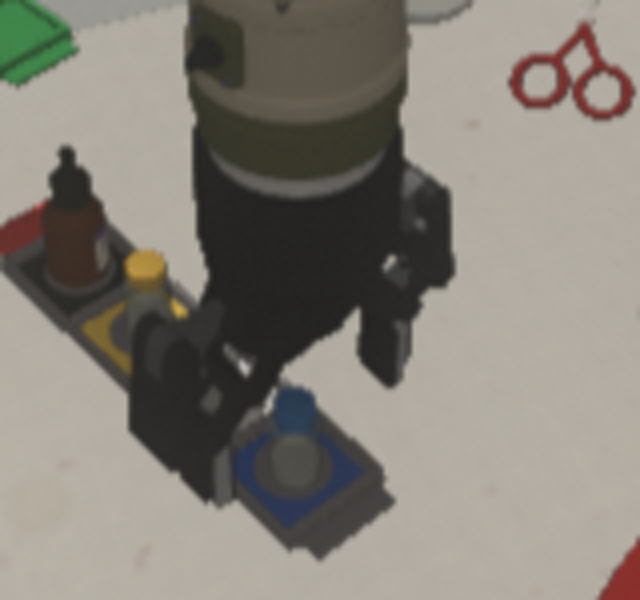

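Run:
```python
from h import *
st=env.get_state();p=st['tcp_pos']
print(proj('wrist',[[p[0],p[1],.049],[p[0],p[1],.005]],st))
```

```text
[[255.68699124 287.82317682]
 [256.09501705 237.98235666]]
```

The blue cap is at (253,284) and its disc at (255,237). Predicted on the tool axis: (256,288) and (256,238). The fingers are centred to about 1 mm, so close.

```bash
python3 -m inch '[[0,0,0,0,0,0,0.5],[0,0,0,0,0,0,0.6],[0,0,0,0,0,0,0.7],[0,0,0,0,0,0,0.8],[0,0,0,0,0,0,0.9],[0,0,0,0,0,0,0.9],[0,0,0,0,0,0,0.9],[0,0,0,0,0,0,0.9]]' 30
python3 -m inch '[[0,0,0,0,0,-0.3,0.9],[0,0,0,0,0,-0.6,0.9],[0,0,0,0,0,-0.7,0.9],[0,0,0,0,0,-0.7,0.9],[0,0,0,0,0,-0.7,0.9],[0,0,0,0,0,0,0.9],[0,0,0,0,0,0,0.9]]'
python3 -c "
from h import *
snap('side','s6',(190,150,160,150),4)
go(.473,.2248,.16,.328)"
```

```text
clock: 5.85
tcp_pos: [0.5408, -0.244, 0.0124]
orientation: [-0.0, 0.99, 0.142, -0.0]
wrist_force: [-0.7, -0.4, 2.4]
finger_gap: 0.0205
clock: 6.55
tcp_pos: [0.5415, -0.2443, 0.163]
orientation: [0.001, 0.99, 0.142, 0.001]
wrist_force: [0.3, -0.6, -1.0]
finger_gap: 0.0209
turn units [-0.004  0.002 -0.311]  shift units (after turn) [ 1.737 -9.308  0.033] tcp [ 0.5407 -0.2438  0.1616] gap 0.0207 t 6.6
```

View pics/s6.png

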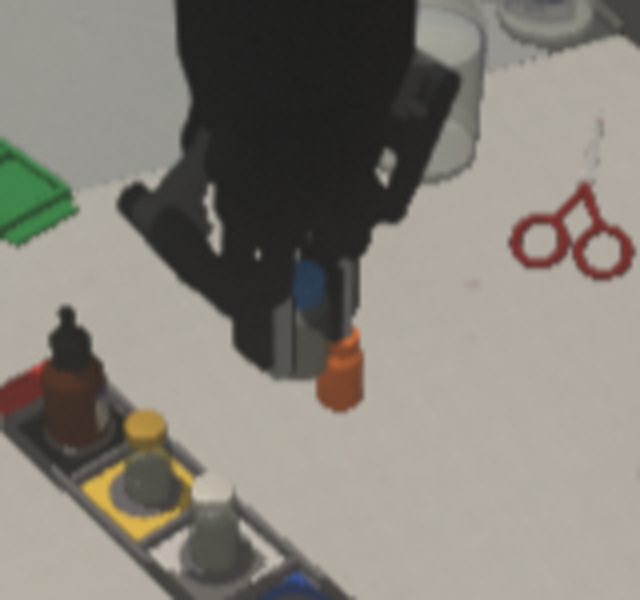

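```bash
python3 -m inch '[[0,0,-0.15,0,0,0,0.9],[0,0,-0.16,0.05,-0.3,0,0.9],[0,0,0,0.13,-0.7,0,0.9],[0,0,0,0.13,-0.7,0,0.9],[0,0,0,0.13,-0.7,0,0.9],[0,0,0,0.13,-0.7,0,0.9],[0,0,0,0.13,-0.7,0,0.9],[0,0,0,0.13,-0.7,0,0.9],[0,0,0,0.13,-0.7,0,0.9],[0,0,0,0.13,-0.7,0,0.9],[0,0,0,0.13,-0.7,0,0.9],[0,0,0,0.13,-0.7,0,0.9]]'
python3 -m inch '[[0,0,0,0.13,-0.7,0,0.9],[0,0,0,0.13,-0.7,0,0.9],[0,0,0,0.13,-0.6,0,0.9],[0,0,0,0,0,0.4,0.9],[0,0,0,0,0,0.5,0.9],[0,0,0,0,0,0.4,0.9],[0,0,0,0,0,0,0.9],[0,0,0,0,0,0,0.9],[0,0,0,0,0,0,0.9]]'
python3 - <<'E'
from h import *
g=[.4974,.1539,.328]
C=[(sx*.023,y+sy*.023,.009) for y in (.075,.025) for sx in(1,-1) for sy in(1,-1)]
snap('wrist','w7',None,1.5,[rack(g,C)])
snap('side','s7',(90,90,160,150),4,[rack(g,C)])
go(.473,.2248,.0115,.328)
E
```

```text
clock: 7.8
tcp_pos: [0.4858, 0.1254, 0.1614]
orientation: [-0.0, 0.986, 0.164, -0.001]
wrist_force: [1.2, 0.8, -0.8]
finger_gap: 0.0207
clock: 8.7
tcp_pos: [0.4742, 0.2247, 0.0982]
orientation: [-0.0, 0.987, 0.163, 0.001]
wrist_force: [-0.8, 0.6, -0.0]
finger_gap: 0.0209
turn units [-0.    -0.016 -0.001]  shift units (after turn) [-0.031 -0.015  1.74 ] tcp [0.4747 0.2246 0.0985] gap 0.0207 t 8.8
```

View pics/w7.png

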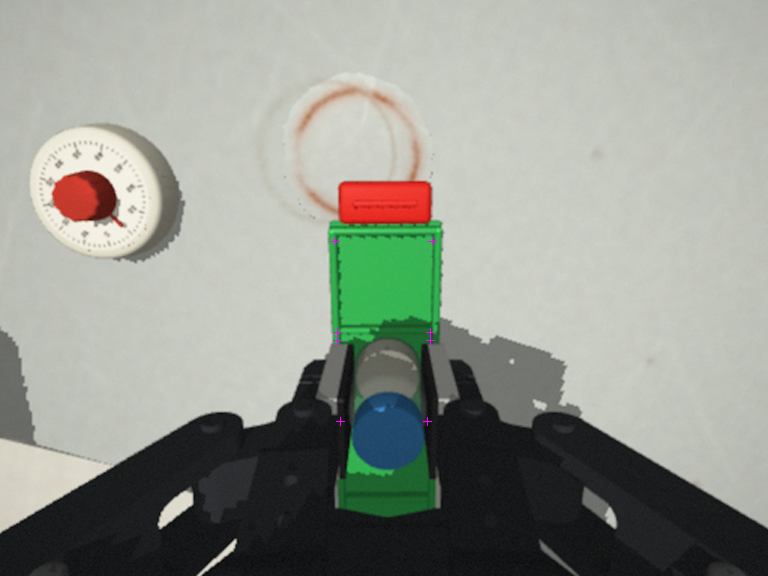

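View pics/s7.png

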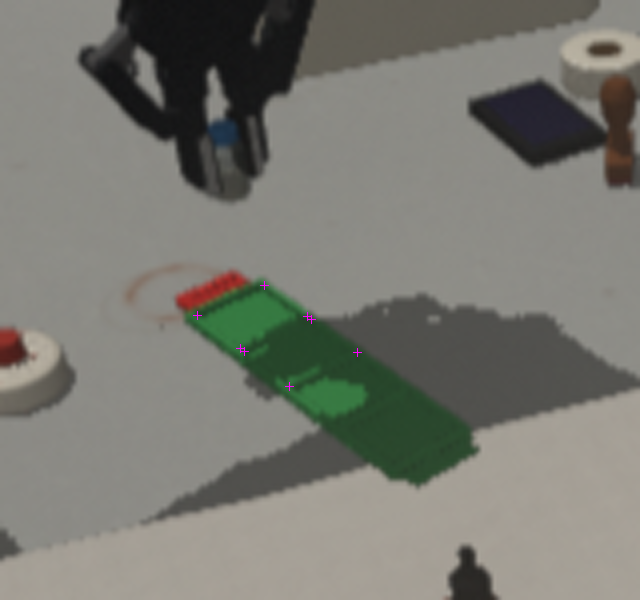

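The wrist view, at 1.5x, shows blue held upright at (388,430). The +75 bay's inner edge is at (337–437, 233), about 3 mm further toward the red end than the model. The side view matches the model, so I'm splitting the difference.

```bash
python3 -m inch '[[0,0,0,-0.01,-0.05,0.3,0.9],[0,0,0,0,0,0.4,0.9],[0,0,0,0,0,0.4,0.9],[0,0,0,0,0,0.3,0.9],[0,0,0,0,0,0.15,0.9],[0,0,0,0,0,0.1,0.9],[0,0,0,0,0,0.04,0.9],[0,0,0,0,0,0,0.9],[0,0,0,0,0,0,0.9],[0,0,0,0,0,0,0.9],[0,0,0,0,0,0,0.9]]'
python3 - <<'E'
from h import *
snap('side','s8',(90,90,160,150),4)
go(.473,.2262,.0115,.328); print(env.get_state()['wrist_force'])
E
```

```text
clock: 9.9
tcp_pos: [0.4729, 0.2267, 0.0132]
orientation: [-0.0, 0.987, 0.163, 0.0]
wrist_force: [-0.3, -0.6, -0.0]
finger_gap: 0.0207
turn units [-0.    -0.005 -0.002]  shift units (after turn) [-0.     0.009  0.033] tcp [0.4729 0.2266 0.0131] gap 0.0207 t 9.95
[-0.14058881 -0.72110218  0.50875507]
```

View pics/s8.png

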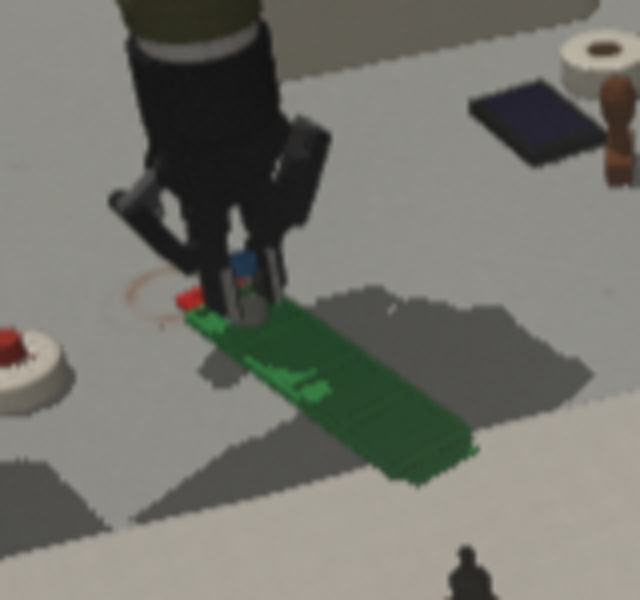

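```bash
python3 -m inch '[[0,0,0,0,0,0.02,0.9],[0,0,0,0,0,0.02,0.9],[0,0,0,0,0,0,0.9],[0,0,0,0,0,0,0.9]]'; python3 -m inch '[[0,0,0,0,0,0,0.7],[0,0,0,0,0,0,0.65],[0,0,0,0,0,0,0.6],[0,0,0,0,0,0,0.5],[0,0,0,0,0,0,0.4],[0,0,0,0,0,0,0.3],[0,0,0,0,0,0,0.3]]'
python3 -m inch '[[0,0,0,0,0,-0.3,0.3],[0,0,0,0,0,-0.5,0.3],[0,0,0,0,0,-0.7,0.3],[0,0,0,0,0,-0.7,0.3],[0,0,0,0,0,-0.7,0.3],[0,0,0,0,0,0,0.2],[0,0,0,0,0,0,0.2]]'
python3 - <<'E'
from h import *
snap('side','s9',(90,90,160,150),4)
snap('wrist','w9')
go(.5275,-.1955,.13,.284)
E
```

```text
clock: 10.35
tcp_pos: [0.4726, 0.2265, 0.0107]
orientation: [-0.0, 0.987, 0.163, -0.0]
wrist_force: [-0.6, -0.7, -0.1]
finger_gap: 0.0212
clock: 11.05
tcp_pos: [0.4726, 0.2266, 0.0108]
orientation: [-0.0, 0.987, 0.163, 0.0]
wrist_force: [0.2, 1.1, -0.4]
finger_gap: 0.0597
clock: 11.75
tcp_pos: [0.4733, 0.2268, 0.1567]
orientation: [-0.0, 0.987, 0.163, 0.001]
wrist_force: [-0.5, 0.1, -0.6]
finger_gap: 0.0681
turn units [-0.     0.013  0.313]  shift units (after turn) [-1.295  8.409  0.494] tcp [0.4718 0.2263 0.1547] gap 0.0683 t 11.85
```

View pics/s9.png

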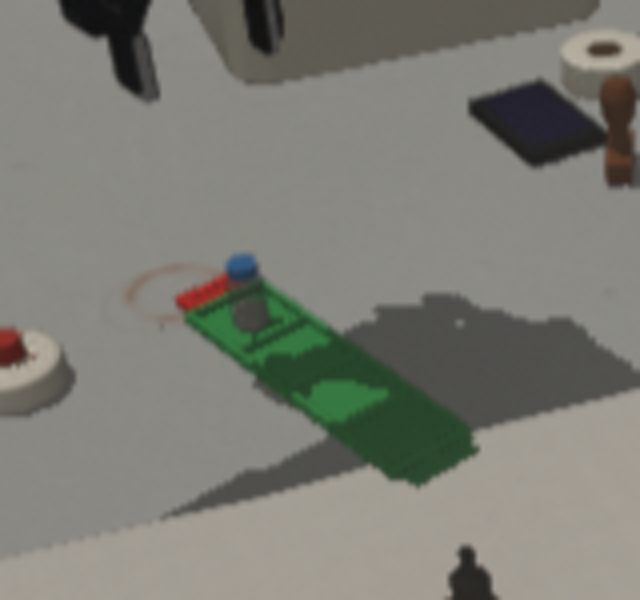

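View pics/w9.png

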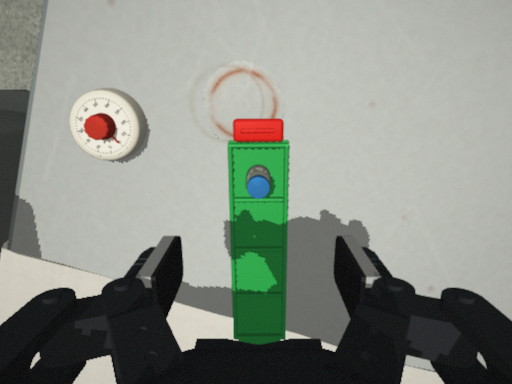

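Blue stands upright and centred in the +75 bay (side crop (247,300), wrist (258,180)). White is next.

```bash
python3 -m inch '[[0,0,0.15,0,0.3,0,0],[0,0,0.16,0,0.4,0,0],[0,0,0,-0.13,0.7,0,0],[0,0,0,-0.13,0.7,0,0],[0,0,0,-0.13,0.7,0,0],[0,0,0,-0.13,0.7,0,0],[0,0,0,-0.13,0.7,0,0],[0,0,0,-0.13,0.7,0,0],[0,0,0,-0.13,0.7,0,0],[0,0,0,-0.13,0.7,0,0],[0,0,0,-0.13,0.7,0,0],[0,0,0,-0.13,0.7,0,0]]'
python3 -m inch '[[0,0,0,0,0.7,0,0],[0,0,0,0,0,0.5,0],[0,0,0,0,0,0.5,0],[0,0,0,0,0,0,0],[0,0,0,0,0,0,0],[0,0,0,0,0,0,0]]'
python3 - <<'E'
from h import *
st=snap('wrist','w10',None,1.5,[[[.5277,-.196,.049],[.5277,-.196,.005],[.5137,-.148,.049],[.5137,-.148,.005]]])
go(.5277,-.196,.0125,.284)
E
```

```text
clock: 13.05
tcp_pos: [0.5182, -0.1629, 0.1544]
orientation: [-0.001, 0.99, 0.141, -0.001]
wrist_force: [1.5, 0.3, 0.2]
finger_gap: 0.0854
clock: 13.65
tcp_pos: [0.5295, -0.1948, 0.1066]
orientation: [0.0, 0.99, 0.142, 0.0]
wrist_force: [0.0, 0.0, -0.0]
finger_gap: 0.0853
turn units [ 0.009 -0.009  0.005]  shift units (after turn) [-0.047  0.011  1.889] tcp [ 0.5298 -0.1948  0.107 ] gap 0.0853 t 13.7
```

View pics/w10.png

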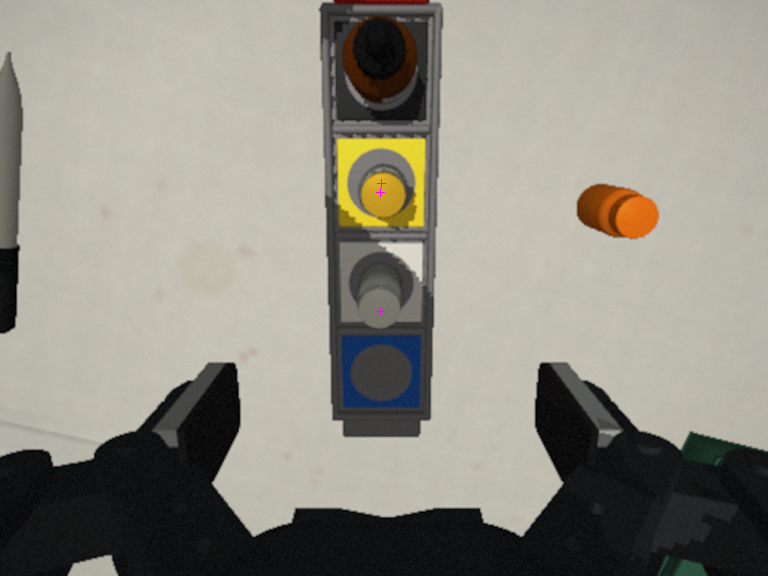

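The white cap is at (379,308) with its marker at (380,311), so the estimate is within 1 mm. Descend, grasp and lift.

```bash
python3 -m inch '[[0,0,0,-0.05,0.0,0.4,0],[0,0,0,0,0,0.4,0],[0,0,0,0,0,0.4,0],[0,0,0,0,0,0.4,0],[0,0,0,0,0,0.27,0],[0,0,0,0,0,0,0],[0,0,0,0,0,0,0],[0,0,0,0,0,0,0]]'
python3 -m inch '[[0,0,0,0,0,0,0.5],[0,0,0,0,0,0,0.6],[0,0,0,0,0,0,0.7],[0,0,0,0,0,0,0.8],[0,0,0,0,0,0,0.9],[0,0,0,0,0,0,0.9],[0,0,0,0,0,0,0.9],[0,0,0,0,0,0,0.9]]' 30
python3 -m inch '[[0,0,0,0,0,-0.3,0.9],[0,0,0,0,0,-0.6,0.9],[0,0,0,0,0,-0.7,0.9],[0,0,0,0,0,-0.7,0.9],[0,0,0,0,0,-0.7,0.9],[0,0,0,0,0,0,0.9],[0,0,0,0,0,0,0.9]]'
python3 -c "
from h import *
snap('side','s11',(170,150,180,150),4)
go(.489,.1790,.16,.328)"
```

```text
clock: 14.5
tcp_pos: [0.5279, -0.1957, 0.0138]
orientation: [0.001, 0.99, 0.142, 0.001]
wrist_force: [-0.2, -0.1, 0.4]
finger_gap: 0.0851
clock: 15.3
tcp_pos: [0.5268, -0.1952, 0.0125]
orientation: [0.0, 0.99, 0.142, 0.0]
wrist_force: [-1.2, 0.5, 4.2]
finger_gap: 0.0205
clock: 16.0
tcp_pos: [0.5273, -0.1955, 0.1629]
orientation: [0.001, 0.99, 0.142, 0.001]
wrist_force: [-0.2, -0.4, -0.3]
finger_gap: 0.0205
turn units [-0.004  0.002 -0.311]  shift units (after turn) [ 1.7   -7.323  0.032] tcp [ 0.5265 -0.195   0.1616] gap 0.0205 t 16.05
```

View pics/s11.png

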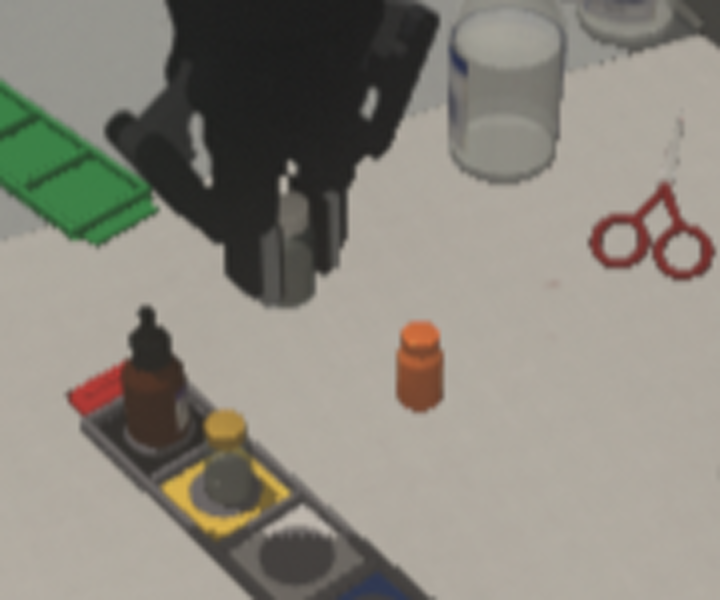

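White is held upright and its tile is empty. Move it to the +25 bay.

```bash
python3 -m inch '[[0,0,-0.15,0,0,0,0.9],[0,0,-0.16,0.1,-0.4,0,0.9],[0,0,0,0.16,-0.7,0,0.9],[0,0,0,0.16,-0.7,0,0.9],[0,0,0,0.16,-0.7,0,0.9],[0,0,0,0.16,-0.7,0,0.9],[0,0,0,0.16,-0.7,0,0.9],[0,0,0,0.16,-0.7,0,0.9],[0,0,0,0.16,-0.7,0,0.9],[0,0,0,0.16,-0.7,0,0.9],[0,0,0,0.16,-0.7,0,0.9],[0,0,0,0.16,-0.62,0,0.9]]'
python3 -m inch '[[0,0,0,0,0,0.3,0.9],[0,0,0,0,0,0.5,0.9],[0,0,0,0,0,0.5,0.9],[0,0,0,0,0,0.4,0.9],[0,0,0,0,0,0.3,0.9],[0,0,0,0,0,0,0.9],[0,0,0,0,0,0,0.9],[0,0,0,0,0,0,0.9]]'
python3 -c "
from h import *
snap('wrist','w12')
go(.4887,.1793,.0108,.328)"
```

```text
clock: 17.25
tcp_pos: [0.4884, 0.1802, 0.1607]
orientation: [-0.0, 0.986, 0.164, -0.001]
wrist_force: [-0.2, 0.3, 0.8]
finger_gap: 0.0207
clock: 18.05
tcp_pos: [0.4903, 0.1788, 0.0628]
orientation: [-0.0, 0.987, 0.163, 0.0]
wrist_force: [-0.1, -0.5, -0.1]
finger_gap: 0.0205
turn units [ 0.001 -0.009 -0.001]  shift units (after turn) [-0.031 -0.021  1.045] tcp [0.4905 0.1788 0.063 ] gap 0.0206 t 18.1
```

View pics/w12.png

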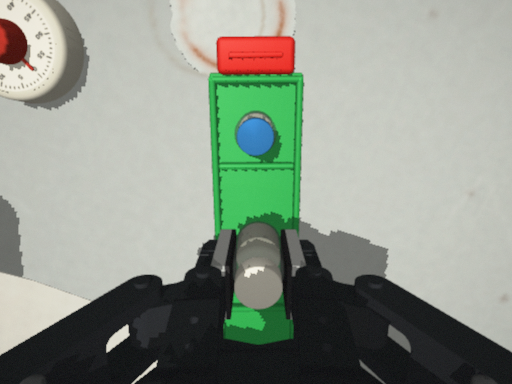

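White is lined up with the +25 bay and blue is standing at (255,132). Lower and release.

```bash
python3 -m inch '[[0,0,0,-0.03,-0.02,0.3,0.9],[0,0,0,0,0,0.3,0.9],[0,0,0,0,0,0.2,0.9],[0,0,0,0,0,0.12,0.9],[0,0,0,0,0,0.06,0.9],[0,0,0,0,0,0.04,0.9],[0,0,0,0,0,0.02,0.9],[0,0,0,0,0,0,0.9],[0,0,0,0,0,0,0.9],[0,0,0,0,0,0,0.9]]'
```

```text
clock: 19.1
tcp_pos: [0.4883, 0.1792, 0.0105]
orientation: [-0.0, 0.987, 0.163, 0.0]
wrist_force: [0.7, 0.1, -0.5]
finger_gap: 0.0206
```

```bash
python3 -m inch '[[0,0,0,0,0,0,0.7],[0,0,0,0,0,0,0.65],[0,0,0,0,0,0,0.6],[0,0,0,0,0,0,0.5],[0,0,0,0,0,0,0.4],[0,0,0,0,0,0,0.3],[0,0,0,0,0,0,0.3]]'
python3 -m inch '[[0,0,0,0,0,-0.3,0.3],[0,0,0,0,0,-0.5,0.3],[0,0,0,0,0,-0.7,0.3],[0,0,0,0,0,-0.7,0.3],[0,0,0,0,0,-0.7,0.3],[0,0,0,0,0,0,0.2],[0,0,0,0,0,0,0.2]]'
python3 - <<'E'
from h import *
snap('side','s13',(90,90,160,150),4)
go(.5137,-.148,.155,.284)
E
```

```text
clock: 19.8
tcp_pos: [0.4881, 0.1792, 0.0103]
orientation: [-0.0, 0.987, 0.163, 0.0]
wrist_force: [0.1, -0.2, 0.8]
finger_gap: 0.0598
clock: 20.5
tcp_pos: [0.4888, 0.1794, 0.1562]
orientation: [-0.0, 0.987, 0.163, 0.001]
wrist_force: [-0.1, -0.2, -0.8]
finger_gap: 0.0685
turn units [-0.001  0.001  0.314]  shift units (after turn) [-1.337e+00  6.425e+00 -1.000e-03] tcp [0.4879 0.1791 0.1549] gap 0.0686 t 20.55
```

View pics/s13.png

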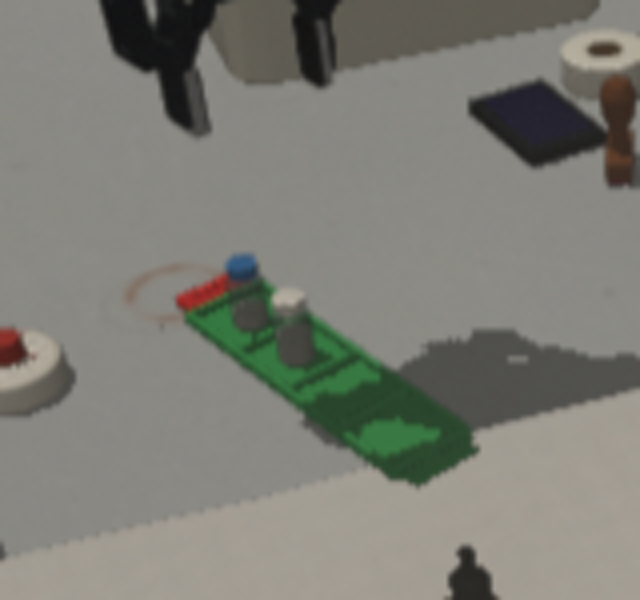

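White stands upright in the +25 bay. Yellow is next, gripped slightly higher so the gripper body clears the dropper's top.

```bash
python3 -m inch '[[0,0,0.15,0,0.2,0,0],[0,0,0.16,-0.1,0.4,0,0],[0,0,0,-0.14,0.7,0,0],[0,0,0,-0.14,0.7,0,0],[0,0,0,-0.14,0.7,0,0],[0,0,0,-0.14,0.7,0,0],[0,0,0,-0.14,0.7,0,0],[0,0,0,-0.14,0.7,0,0],[0,0,0,-0.14,0.7,0,0],[0,0,0,-0.14,0.7,0,0],[0,0,0,-0.12,0.22,0,0],[0,0,0,0,0,0.2,0]]'
python3 -m inch '[[0,0,0,0,0,0.5,0],[0,0,0,0,0,0.3,0],[0,0,0,0,0,0,0],[0,0,0,0,0,0,0],[0,0,0,0,0,0,0]]'
python3 - <<'E'
from h import *
Y=[.5137,-.148]
snap('wrist','w14',None,1.5,[[Y+[.049],Y+[.005]]])
go(.5137,-.148,.016,.284)
E
```

```text
clock: 21.75
tcp_pos: [0.5146, -0.1496, 0.1448]
orientation: [0.0, 0.99, 0.14, 0.0]
wrist_force: [0.6, -0.1, -0.2]
finger_gap: 0.0858
clock: 22.25
tcp_pos: [0.5152, -0.147, 0.1058]
orientation: [0.0, 0.99, 0.142, 0.0]
wrist_force: [-0.2, 0.3, 0.4]
finger_gap: 0.0853
turn units [ 0.006 -0.009  0.009]  shift units (after turn) [-0.037  0.005  1.802] tcp [ 0.5154 -0.1473  0.1061] gap 0.0854 t 22.3
```

View pics/w14.png

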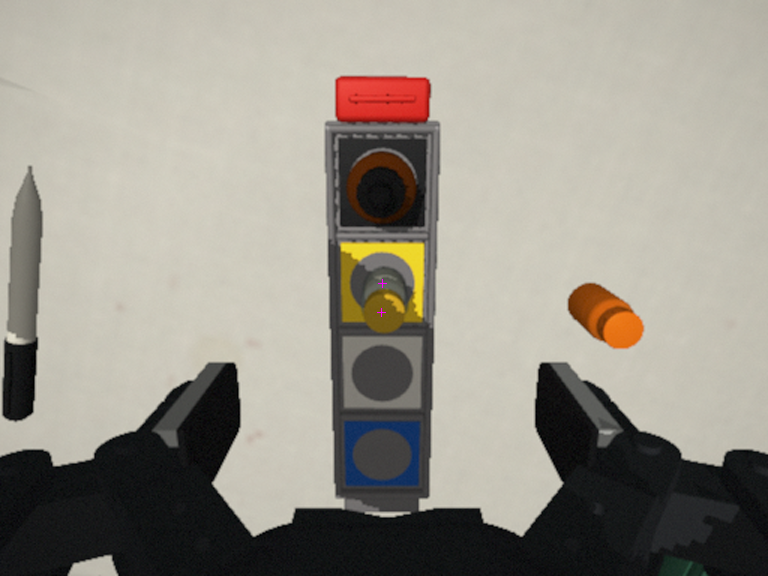

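The yellow cap is at (384,312) with its marker at (381,312). That's aligned to within 1.5 mm along the jaw axis, which centres itself.

```bash
python3 -m inch '[[0,0,0,-0.02,0.0,0.4,0],[0,0,0,0,0,0.4,0],[0,0,0,0,0,0.4,0],[0,0,0,0,0,0.4,0],[0,0,0,0,0,0.18,0],[0,0,0,0,0,0,0],[0,0,0,0,0,0,0],[0,0,0,0,0,0,0]]'
python3 -c "
from h import *
snap('side','s15',(170,150,180,150),4);go(.5137,-.148,.016,.284)"
```

```text
clock: 23.1
tcp_pos: [0.5149, -0.1482, 0.0175]
orientation: [0.001, 0.99, 0.142, 0.001]
wrist_force: [0.6, 0.6, -0.2]
finger_gap: 0.0855
turn units [ 0.01  -0.013  0.004]  shift units (after turn) [-0.02  -0.011  0.03 ] tcp [ 0.5148 -0.1483  0.0175] gap 0.0853 t 23.15
```

View pics/s15.png

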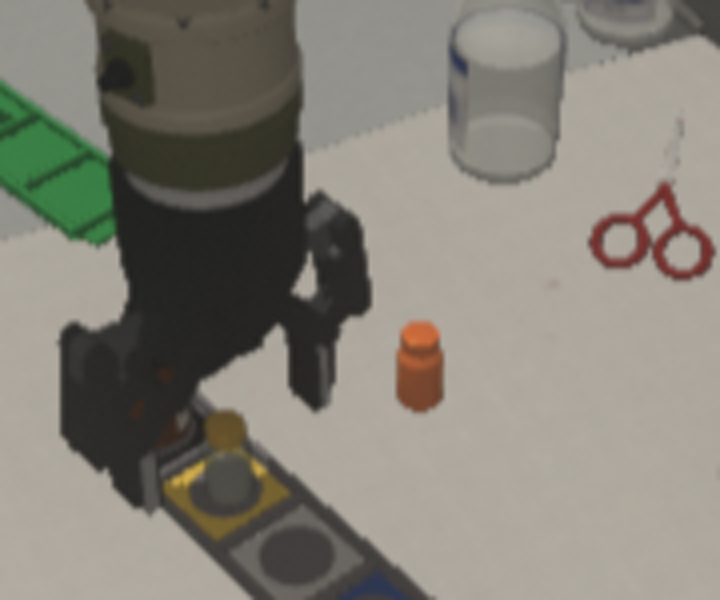

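```bash
python3 -m inch '[[0,0,0,0,0,0,0.5],[0,0,0,0,0,0,0.6],[0,0,0,0,0,0,0.7],[0,0,0,0,0,0,0.8],[0,0,0,0,0,0,0.9],[0,0,0,0,0,0,0.9],[0,0,0,0,0,0,0.9],[0,0,0,0,0,0,0.9]]' 30
python3 -m inch '[[0,0,0,0,0,-0.3,0.9],[0,0,0,0,0,-0.6,0.9],[0,0,0,0,0,-0.7,0.9],[0,0,0,0,0,-0.7,0.9],[0,0,0,0,0,-0.7,0.9],[0,0,0,0,0,0,0.9],[0,0,0,0,0,0,0.9]]'
python3 -c "
from h import *
snap('side','s16',(170,150,180,150),4)
go(.5048,.1320,.16,.328)"
```

```text
clock: 23.95
tcp_pos: [0.5139, -0.1479, 0.0164]
orientation: [0.0, 0.99, 0.142, 0.0]
wrist_force: [-1.1, 0.1, 3.1]
finger_gap: 0.0199
clock: 24.65
tcp_pos: [0.5143, -0.1481, 0.1668]
orientation: [0.0, 0.99, 0.142, 0.001]
wrist_force: [-0.2, -0.8, -1.1]
finger_gap: 0.02
turn units [-0.003  0.003 -0.312]  shift units (after turn) [ 1.638 -5.352  0.113] tcp [ 0.5135 -0.1477  0.1656] gap 0.0204 t 24.7
```

View pics/s16.png

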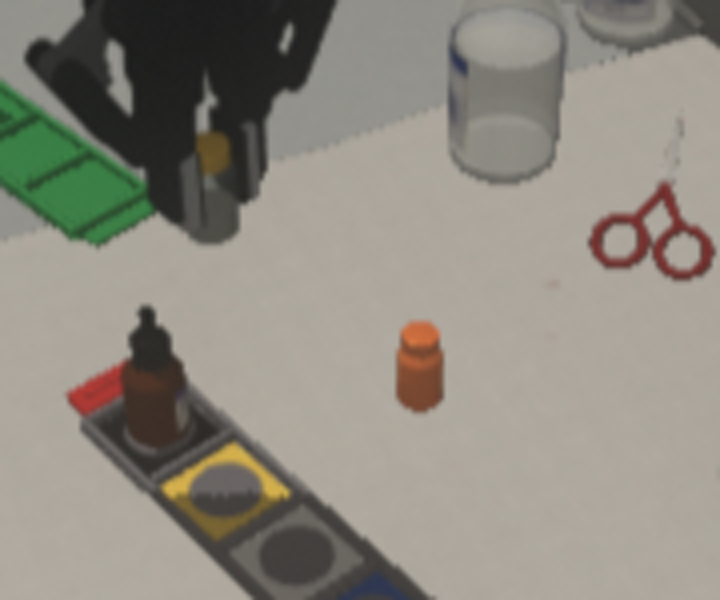

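```bash
python3 -m inch '[[0,0,-0.15,0,0,0,0.9],[0,0,-0.16,0.1,-0.4,0,0.9],[0,0,0,0.2,-0.65,0,0.9],[0,0,0,0.2,-0.65,0,0.9],[0,0,0,0.2,-0.65,0,0.9],[0,0,0,0.2,-0.65,0,0.9],[0,0,0,0.2,-0.65,0,0.9],[0,0,0,0.2,-0.65,0,0.9],[0,0,0,0.2,-0.65,0,0.9],[0,0,0,0.13,-0.4,0,0.9]]'
python3 -m inch '[[0,0,0,0,0,0.3,0.9],[0,0,0,0,0,0.5,0.9],[0,0,0,0,0,0.5,0.9],[0,0,0,0,0,0.4,0.9],[0,0,0,0,0,0.3,0.9],[0,0,0,0,0,0,0.9],[0,0,0,0,0,0,0.9],[0,0,0,0,0,0,0.9]]'
python3 -c "
from h import *
snap('wrist','w17')
go(.5048,.1320,.0145,.328)"
```

```text
clock: 25.7
tcp_pos: [0.504, 0.1337, 0.1647]
orientation: [-0.0, 0.986, 0.164, -0.001]
wrist_force: [0.4, -0.4, -0.0]
finger_gap: 0.0205
clock: 26.5
tcp_pos: [0.5058, 0.1317, 0.0668]
orientation: [-0.0, 0.987, 0.163, 0.0]
wrist_force: [-0.1, -0.0, -0.4]
finger_gap: 0.0205
turn units [ 0.002 -0.01  -0.   ]  shift units (after turn) [-0.021 -0.013  1.051] tcp [0.506  0.1317 0.067 ] gap 0.0206 t 26.55
```

View pics/w17.png

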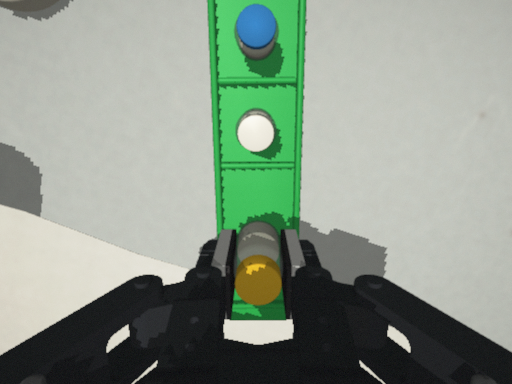

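Yellow is lined up with the -25 bay, with blue (257,28) and white (256,132) upright. Lower, release and retreat.

```bash
python3 -m inch '[[0,0,0,-0.02,-0.01,0.3,0.9],[0,0,0,0,0,0.3,0.9],[0,0,0,0,0,0.2,0.9],[0,0,0,0,0,0.12,0.9],[0,0,0,0,0,0.06,0.9],[0,0,0,0,0,0.04,0.9],[0,0,0,0,0,0.02,0.9],[0,0,0,0,0,0,0.9],[0,0,0,0,0,0,0.9],[0,0,0,0,0,0,0.9]]'
python3 -m inch '[[0,0,0,0,0,0,0.7],[0,0,0,0,0,0,0.65],[0,0,0,0,0,0,0.6],[0,0,0,0,0,0,0.5],[0,0,0,0,0,0,0.4],[0,0,0,0,0,0,0.3],[0,0,0,0,0,0,0.3]]'
python3 -m inch '[[0,0,0,0,0,-0.3,0.3],[0,0,0,0,0,-0.5,0.3],[0,0,0,0,0,-0.7,0.3],[0,0,0,0,0,-0.7,0.3],[0,0,0,0,0,-0.7,0.3],[0,0,0,0,0,-0.2,0.2],[0,0,0,0,0,0,0.2]]'
python3 - <<'E'
from h import *
snap('side','s18',(90,90,160,150),4)
go(.4997,-.100,.165,.284)
E
```

```text
clock: 27.55
tcp_pos: [0.5044, 0.1319, 0.0146]
orientation: [-0.0, 0.987, 0.163, 0.0]
wrist_force: [1.0, 0.5, -0.1]
finger_gap: 0.0203
clock: 28.25
tcp_pos: [0.5042, 0.1318, 0.0143]
orientation: [-0.0, 0.987, 0.163, 0.0]
wrist_force: [0.8, -0.8, 0.7]
finger_gap: 0.0599
clock: 28.95
tcp_pos: [0.5055, 0.132, 0.1711]
orientation: [0.0, 0.987, 0.163, 0.002]
wrist_force: [-0.2, -0.5, -0.3]
finger_gap: 0.0684
turn units [ 0.001 -0.007  0.313]  shift units (after turn) [-1.391  4.424  0.087] tcp [0.5045 0.1318 0.1694] gap 0.0681 t 29.0
```

View pics/s18.png

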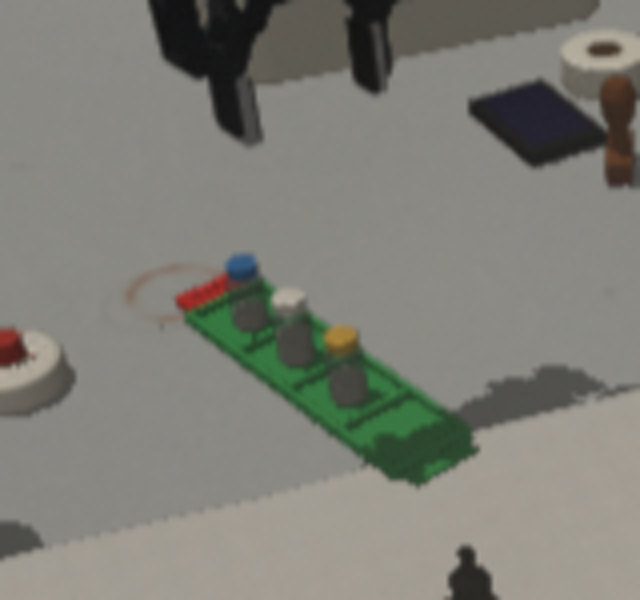

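Three are placed and upright. The dropper is last.

```bash
python3 -m inch '[[0,0,0.15,0,0.2,0,0],[0,0,0.16,-0.19,0.52,0,0],[0,0,0,-0.2,0.6,0,0],[0,0,0,-0.2,0.6,0,0],[0,0,0,-0.2,0.6,0,0],[0,0,0,-0.2,0.6,0,0],[0,0,0,-0.2,0.6,0,0],[0,0,0,-0.2,0.6,0,0],[0,0,0,-0.2,0.1,0.3,0],[0,0,0,0,0,0.3,0],[0,0,0,0,0,0,0],[0,0,0,0,0,0,0]]'
python3 - <<'E'
from h import *
Y=[.4997,-.100]
snap('wrist','w19',None,1.5,[[Y+[.081],Y+[.005]]])
go(.4997,-.100,.016,.284)
E
```

```text
clock: 30.2
tcp_pos: [0.49, -0.1025, 0.138]
orientation: [-0.001, 0.99, 0.141, -0.001]
wrist_force: [-0.2, -0.4, 0.3]
finger_gap: 0.0855
turn units [-0.006  0.008  0.001]  shift units (after turn) [0.187 0.003 2.456] tcp [ 0.4907 -0.1025  0.1388] gap 0.0853 t 30.25
```

View pics/w19.png

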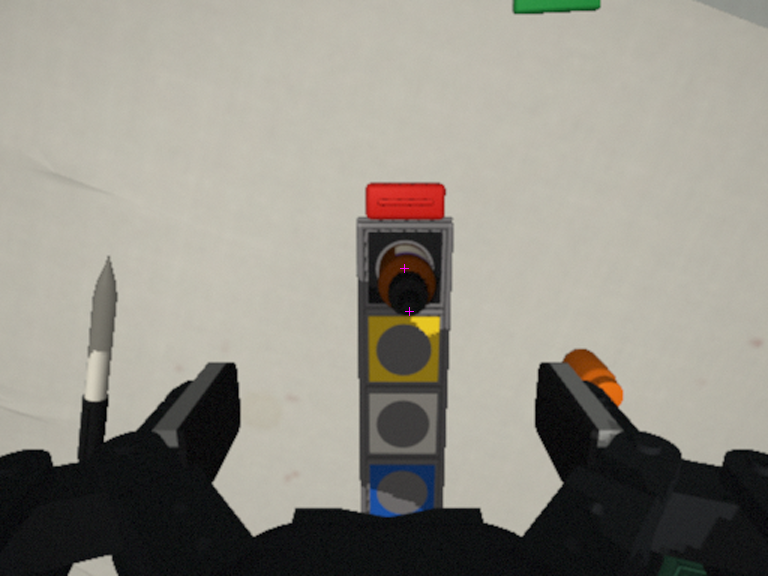

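The dropper is centred on its marker (408,300) once I add the +0.19 x shift. The orange decoy at (595,380) is well below and about 5 cm away from the finger.

```bash
python3 -m inch '[[0,0,0,0.19,0,0,0],[0,0,0,0,0,0,0],[0,0,0,0,0,0.4,0],[0,0,0,0,0,0.4,0],[0,0,0,0,0,0.4,0],[0,0,0,0,0,0.4,0],[0,0,0,0,0,0.4,0],[0,0,0,0,0,0.3,0],[0,0,0,0,0,0.14,0],[0,0,0,0,0,0,0],[0,0,0,0,0,0,0],[0,0,0,0,0,0,0]]'
python3 -c "
from h import *
snap('side','s20',(150,150,180,150),4);snap('wrist','w20',None,1,[[[.4997,-.1,.005]]]);go(.4997,-.100,.016,.284)"
```

```text
clock: 31.45
tcp_pos: [0.501, -0.1001, 0.0183]
orientation: [0.0, 0.99, 0.142, 0.001]
wrist_force: [-0.0, -0.7, 0.7]
finger_gap: 0.0856
turn units [ 0.007 -0.01   0.004]  shift units (after turn) [-0.021 -0.007  0.043] tcp [ 0.5008 -0.1     0.0181] gap 0.0853 t 31.55
```

View pics/s20.png

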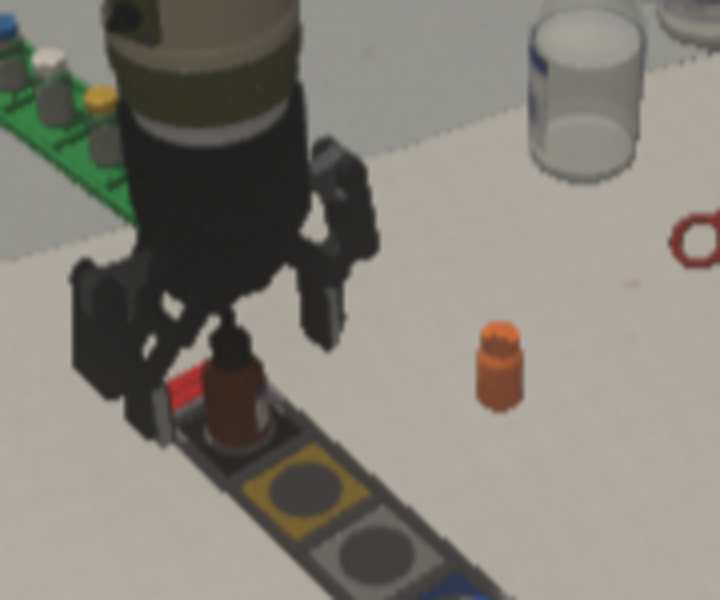

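View pics/w20.png

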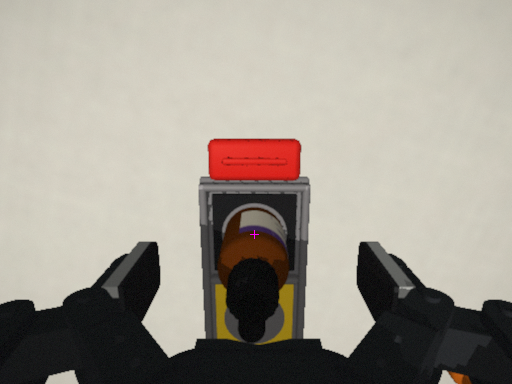

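The dropper stands centred between the fingers and nothing touches it from above. Grip and lift.

```bash
python3 -m inch '[[0,0,0,0,0,0,0.4],[0,0,0,0,0,0,0.5],[0,0,0,0,0,0,0.6],[0,0,0,0,0,0,0.7],[0,0,0,0,0,0,0.8],[0,0,0,0,0,0,0.8],[0,0,0,0,0,0,0.8],[0,0,0,0,0,0,0.8]]' 35
python3 -m inch '[[0,0,0,0,0,-0.3,0.8],[0,0,0,0,0,-0.6,0.8],[0,0,0,0,0,-0.7,0.8],[0,0,0,0,0,-0.7,0.8],[0,0,0,0,0,-0.7,0.8],[0,0,0,0,0,0,0.8],[0,0,0,0,0,0,0.8]]'
python3 -c "
from h import *
snap('side','s21',(150,110,180,150),4)
go(.5209,.0845,.165,.328)"
```

```text
clock: 32.35
tcp_pos: [0.5001, -0.0998, 0.0174]
orientation: [0.0, 0.99, 0.142, 0.0]
wrist_force: [-1.6, 0.6, 5.6]
finger_gap: 0.0276
clock: 33.05
tcp_pos: [0.5007, -0.1, 0.1677]
orientation: [0.0, 0.99, 0.142, 0.001]
wrist_force: [0.0, -0.1, -1.2]
finger_gap: 0.0279
turn units [-0.004  0.003 -0.312]  shift units (after turn) [ 1.587 -3.352  0.031] tcp [ 0.4998 -0.0997  0.1666] gap 0.0277 t 33.1
```

View pics/s21.png

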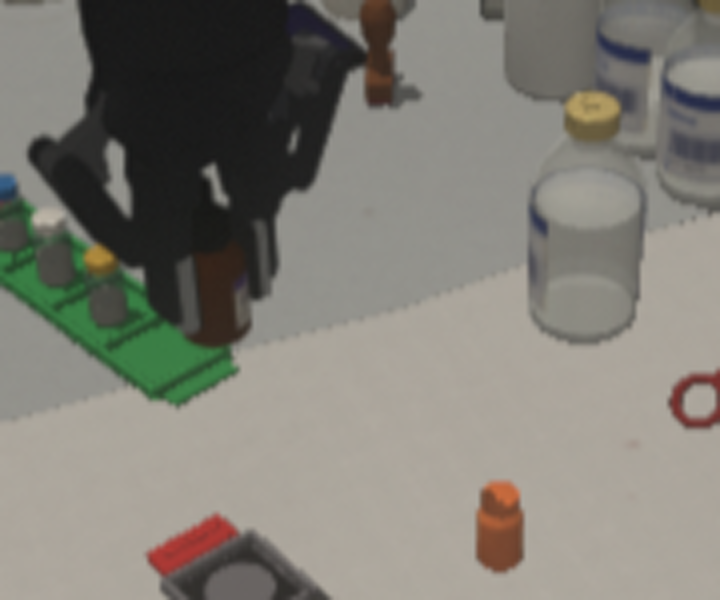

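```bash
python3 -m inch '[[0,0,-0.15,0,0,0,0.8],[0,0,-0.16,0.12,-0.3,0,0.8],[0,0,0,0.25,-0.5,0,0.8],[0,0,0,0.25,-0.5,0,0.8],[0,0,0,0.25,-0.5,0,0.8],[0,0,0,0.25,-0.5,0,0.8],[0,0,0,0.25,-0.5,0,0.8],[0,0,0,0.2,-0.55,0,0.8]]'
python3 -m inch '[[0,0,0,0,0,0.3,0.8],[0,0,0,0,0,0.5,0.8],[0,0,0,0,0,0.5,0.8],[0,0,0,0,0,0.4,0.8],[0,0,0,0,0,0.3,0.8],[0,0,0,0,0,0,0.8],[0,0,0,0,0,0,0.8],[0,0,0,0,0,0,0.8]]'
python3 -c "
from h import *
snap('wrist','w22')
snap('side','s22',(90,90,160,150),4)
go(.5209,.0845,.0155,.328)"
```

```text
clock: 33.9
tcp_pos: [0.5202, 0.085, 0.1656]
orientation: [-0.0, 0.987, 0.163, -0.001]
wrist_force: [0.5, -0.4, -0.5]
finger_gap: 0.0276
clock: 34.7
tcp_pos: [0.5213, 0.084, 0.0678]
orientation: [0.0, 0.987, 0.163, 0.0]
wrist_force: [-0.6, -0.3, -0.1]
finger_gap: 0.0275
turn units [ 0.003 -0.011 -0.001]  shift units (after turn) [-0.01  -0.014  1.053] tcp [0.5216 0.084  0.0682] gap 0.0279 t 34.8
```

View pics/w22.png

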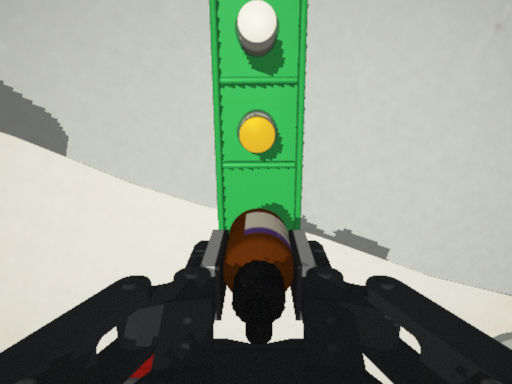

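View pics/s22.png

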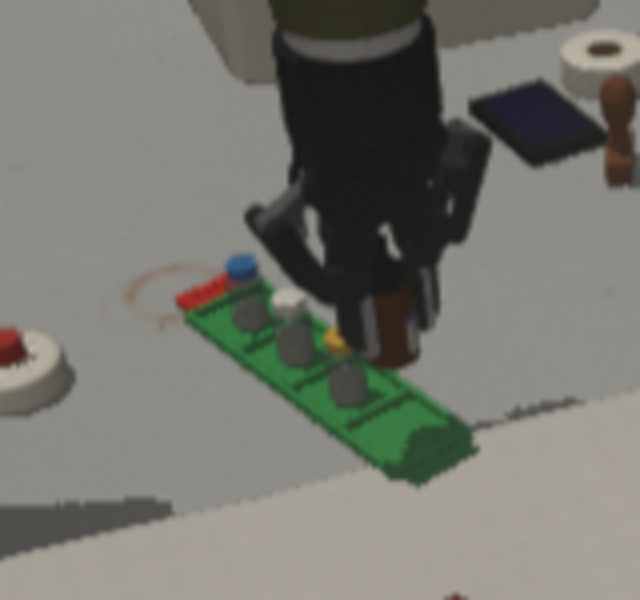

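The dropper sits above the -75 bay, in line with the row. Lower, release and retreat.

```bash
python3 -m inch '[[0,0,0,-0.01,-0.01,0.3,0.8],[0,0,0,0,0,0.3,0.8],[0,0,0,0,0,0.2,0.8],[0,0,0,0,0,0.12,0.8],[0,0,0,0,0,0.06,0.8],[0,0,0,0,0,0.04,0.8],[0,0,0,0,0,0.02,0.8],[0,0,0,0,0,0,0.8],[0,0,0,0,0,0,0.8],[0,0,0,0,0,0,0.8]]'
python3 -c "
from h import *
snap('side','s23',(90,90,160,150),4)"
```

```text
clock: 35.8
tcp_pos: [0.5204, 0.0843, 0.0156]
orientation: [0.0, 0.987, 0.163, 0.0]
wrist_force: [-0.0, 0.3, -0.6]
finger_gap: 0.0279
```

View pics/s23.png

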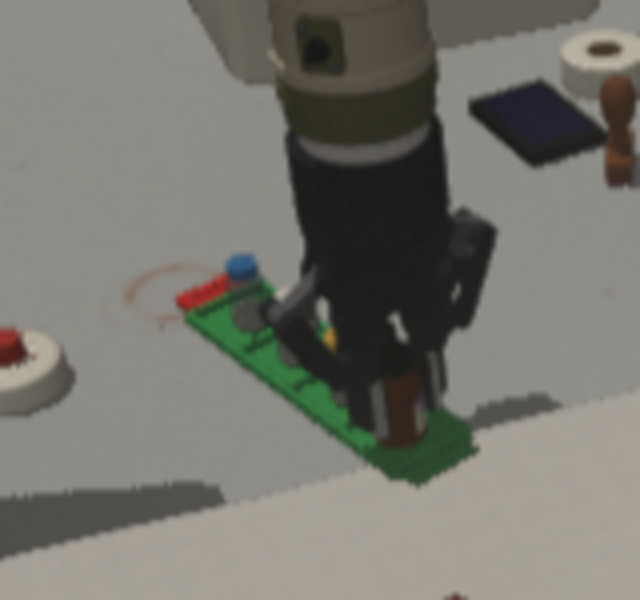

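```bash
python3 -m inch '[[0,0,0,0,0,0.01,0.8],[0,0,0,0,0,0,0.8],[0,0,0,0,0,0,0.62],[0,0,0,0,0,0,0.57],[0,0,0,0,0,0,0.5],[0,0,0,0,0,0,0.4],[0,0,0,0,0,0,0.3],[0,0,0,0,0,0,0.2],[0,0,0,0,0,0,0.2]]'
python3 -m inch '[[0,0,0,0,0,-0.3,0.2],[0,0,0,0,0,-0.5,0.2],[0,0,0,0,0,-0.7,0.2],[0,0,0,0,0,-0.7,0.2],[0,0,0,0,0,-0.7,0.2],[0,0,0,0,0,-0.7,0.2],[0,0,0,0,0.5,0,0.2],[0,0,0,0,0.7,0,0.2],[0,0,0,0,0.7,0,0.2],[0,0,0,0,0,0,0.2],[0,0,0,0,0,0,0.2]]'
python3 - <<'E'
from h import *
snap('side','s24',(90,40,220,180),3.5)
snap('wrist','w24',None,1.5);snap('scene','c24',(90,100,260,200),3)
E
```

```text
clock: 36.75
tcp_pos: [0.5202, 0.0843, 0.0148]
orientation: [-0.0, 0.987, 0.163, 0.0]
wrist_force: [0.4, -0.2, -0.1]
finger_gap: 0.0681
clock: 37.85
tcp_pos: [0.5506, -0.0062, 0.1945]
orientation: [-0.0, 0.987, 0.162, -0.0]
wrist_force: [-0.4, 0.0, -0.7]
finger_gap: 0.0683
```

View pics/s24.png

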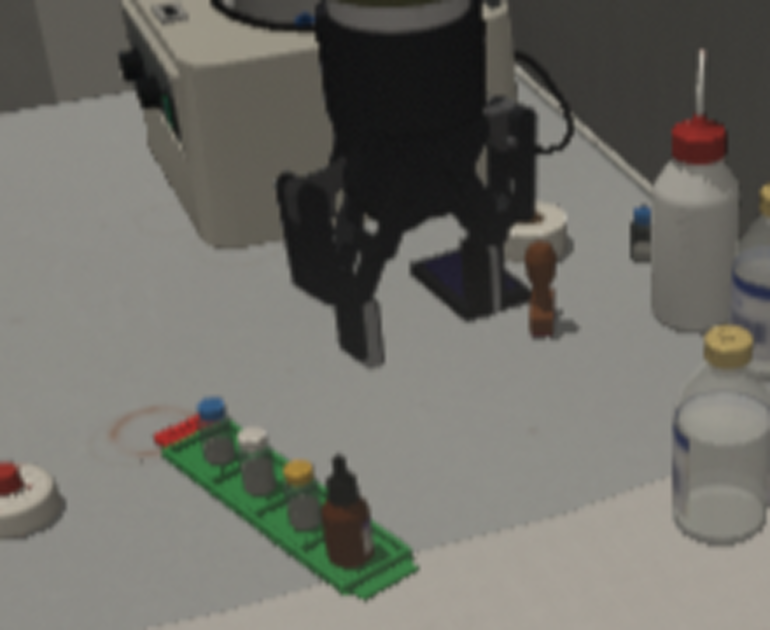

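View pics/w24.png

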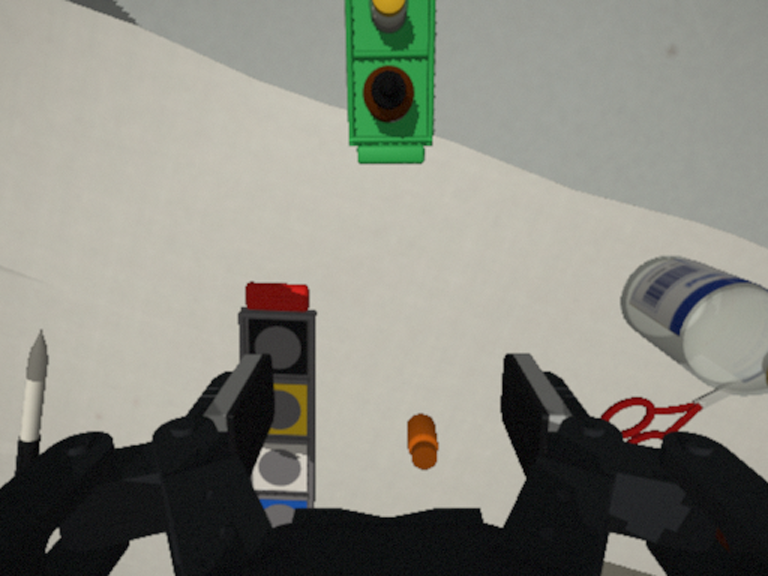

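View pics/c24.png

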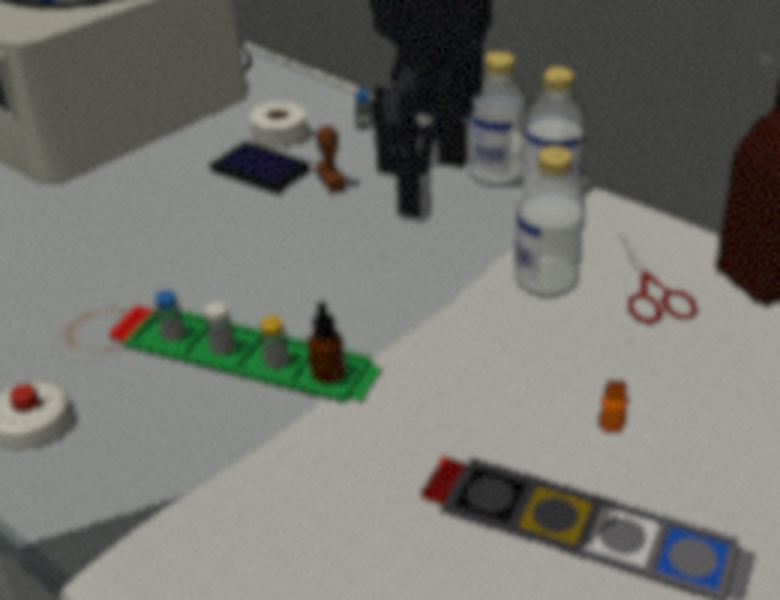

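All four stand upright in the green rack. From the red end they read blue (167,315), white (217,328), yellow (274,342), dropper (325,345). The grey bays are empty, the glass bottle stands at (548,240), and the gripper is clear.

```bash
python3 -c "
from workcell import env
print(env.get_state()['clock']); env.hand_in()"
```

```text
38.0
the job is handed in; nothing more can be done
```

The job is done and handed in at 38.0 s, inside the 99 s limit; `hand_in()` gives no verdict. I moved the three vials and the dropper one at a time, each gripped across the rack. From its red end, the green rack now holds blue, white, yellow and dropper, the reverse of the grey rack's dropper, yellow, white, blue.

The final side and scene pictures show all four upright on their bay floors. The final wrist picture, which only took in the last two bays, shows yellow and the dropper in place. The grey bays are empty, and the glass bottle and the orange decoy vial are still standing. The gripper was clear, and every wrist force I printed was under 7 N.

One check disagreed: the wrist camera and the fixed cameras differed by about 3–6 mm on rack position. I used values in between, and everything ended up well inside its bay.

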